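# Load a collimator barrel into a V-groove fixture

## Robot

A 6-joint arm with a two-finger parallel gripper is mounted at the origin on the work surface. World frame = base frame: x ahead of the robot, y to its left, z up, the work surface at z = 0. Lengths are in m, angles in rad, forces in N, time in s.
With the tool pointing down it reaches from about 0.25 to 0.725 m from the base axis. Payload 4 kg.
Tool frame: the origin (TCP) lies midway between the tips of the shut fingers; the grasp point (between the pads) lies 19 mm behind it; z points along the fingers, y is the line along which they close (so a half turn about z gives the same grasp; the last joint's range is limited). The gripper opens to 85 mm and grips with 20 to 120 N. Pads are 22 mm wide; open, the fingers measure 114 mm over their backs; the gripper's body (76 mm by 85 mm) begins 54 mm behind the grasp point. The pads swing forward as they close: fully open they stand 13 mm farther back than shut.
Start: joints at [1.264, 0.241, 0.005, 1.335, 0, 1.571], TCP at [0.151, 0.477, 0.231] pointing down, gripper open.
Joint ranges: [-2.72, 2.72], [-1.05, 1.87], [-1.09, 1.28], [-1.99, 2.15], [-1.42, 1.44], [-3.14, 3.14]. Speed limits (rad/s): [2.79, 2.79, 3.14, 3.14, 3.14, 3.14].

## Interface

Orientations are given as a unit quaternion [x, y, z, w].
In Python, from workcell import get_obs, camera, job_done, silhouettes gives the robot as it stands. The module is installed in compiled form; this text tells all that it offers.
- The arm moves only by the tool drive_tool, never from a script. Its argument "increments" is a list of rows, each a list of 3 entries, a list of its own where there are three numbers: the shift along the world's x, y, z in mm, then the turn, a rotation vector about the world's x, y, z in degrees, then the opening, from 0 (shut) to 1 (fully open). A call has 1 to 8 rows; each row shifts and turns the commanded pose from where the row before left it; what a row does not reach is not made up. A row lasts 1/12 s, in which the tool goes at most 41.7 mm and 7.16 degrees, less where a joint would pass 70% of its speed; a pose out of reach is approached as far as the arm can. A call is refused whole if a number of a shift passes 41.7 or a number of a turn 7.16, either way. A call with a gripper value outside its range is refused whole. The fingers move at their own pace and stop on an object; the grip force is fixed at half the most. Time passes only in rows, so rows that do not move let the fingers close. It gives the time, the measured TCP pose, the force, the opening and the grip force at its end, in the units of the state.
- get_obs(): the state, without advancing time (a new reading comes with each control period).
- camera(name): name is "scene" or "top" or "wrist"; returns a dict with "image" (420x560x3 uint8, red, green, blue), "K" (3x3 intrinsics, pixels), "k1" (the pictures are not rectified: a ray, as slopes to the right and down, at radius r is drawn at 1 + k1 r^2 times it, then the intrinsics apply), "view" (4x4, takes a point from world to camera coordinates). Camera axes: x right, y down, z forward; pixel columns grow to the right and rows downward; lengths in m; the calibration is good to about 2 mm. A picture is of the moment at which its call begins. There is no depth.
- job_done(): hands the job in; it is judged then, once.
Trained networks look in a picture, given as the dict that the camera call returned (one of the last four; its "shot" number tells which), for a name from the list of things; names that differ only in an ending like _2 or _b are one class to them, and where a whole thing is asked for, a point or a joint stands for the part that bears it (a point fixed in the world has none). Each returns a list of dicts, best first, with "conf" (0 to 1); they miss things now and then, are a little off and sometimes report something else, mostly with a low value. They report only what shows in the picture. A call takes as long as a camera call. They do not tell look-alikes from the thing itself.
- silhouettes(query, picture): "region" (420x560 bool, what is visible of it) and "bbox" ([left, top, right, bottom] in pixels, round what is visible of it).
The state is a dict: "clock": time; "joint_pos": joint angles; "joint_vel": joint speeds; "tau": joint torques, N m; "eef_pos": TCP position; "tool_rot": TCP orientation; "ft_force": force on the tool from outside, world axes, zero at the start; "ft_torque": the same for the moment, N m; "grip_width": finger opening in m; "grasp_force": force on a finger pad.
Only numpy, scipy, OpenCV 4.12 (cv2) and the standard library are available. Lean on these libraries where they do the work, as an engineer would, in place of code of your own. Each camera call takes 0.05 s, during which the arm holds its last target. There are 200 camera calls.

## Task

Take the longer of the two metal barrels from the grey rack and lay it in the V-groove of the dark alignment fixture, tapered nose towards the end stop and short of the bridge. Then push it gently along the groove, under the sprung plunger of the bridge, until you feel the nose bear lightly on the end stop, and let go, leaving it lying in the groove against the stop. Never ram the stop, and leave the other barrel and the other things on the bench where they are.

Things in the scene. Friction and masses are not known exactly. Their poses are not given: they have to be found in the camera images.
- barrel: the longer barrel: plain aluminium cylinder 120 mm long over all, 25 mm in diameter, 0.14 to 0.23 kg, lying in the rack with its axis 36 mm above the bench. Origin at its middle on its axis; its x axis runs along it towards the nose
- barrel_nose (a point): centre of the barrel's flat nose face, 60 mm from its origin along +x; the last 10 mm taper from 25 mm to this face, 16 mm in diameter
- barrel_tail (a point): centre of the barrel's flat tail face, 60 mm from its origin along -x; the last 8 mm are a rigid black plastic cap 19 mm in diameter
- fixture: V-groove fixture, dark metal, fixed: base plate 270 x 60 x 12 mm, x = -125 to +145 mm. Origin on the bench under the groove's centre line; x is the push direction, towards the stop, z up. The groove's block, x = -120 to +70 mm, is 43 mm wide, top 33.5 mm above the bench: 6.5 mm under a seated barrel's axis, so fingers can hold or push the barrel there
- groove (a point): a point on the axis of a barrel seated in the 90 degree groove: 55 mm from the fixture's origin along -x, 40 mm above the bench; a barrel laid with its middle here is clear of the bridge. The groove is open at its tail end
- plunger_tip (a point): lowest point of the sprung brass plunger in the bridge, 45 mm from the fixture's origin along +x, at rest 2 mm lower than the top of a seated barrel. The tapered nose lifts it; it then presses on the barrel with about 1.4 N. Entering it and sliding under it resist a push by some 2 to 15 N, differing from time to time
- bridge (a point): middle of the top of the aluminium bridge over the groove, 82 mm above the bench (the plunger's knob reaches 92 mm); 12 mm thick along x (39 to 51 mm from the fixture's origin), 60 mm wide, uprights at 22 to 30 mm either side of the centre line, crossbar 10 mm high
- stop: end stop at the fixture's far end, set at a different place along the groove each time, then rigid: aluminium upright 40 mm wide, to 64 mm above the bench. Origin on the base plate (12 mm above the bench) under the face of its button; axes as the fixture's; 82 to 102 mm from the fixture's origin along x
- stop_face (a point): centre of the face of the stop's round steel button (20 mm in diameter, facing the groove), 40 mm above the bench, where the nose must touch
- rack: grey rack, fixed: base 100 x 150 x 10 mm, two V slots along its x axis at y = -45 and +45 mm, each of two rails at x = 18 to 32 and -18 to -32 mm, tops 29.5 mm above the bench. Origin on the bench under its middle. Either slot may hold the longer barrel; both noses point along the rack's +x
- short_barrel: the shorter barrel, same shape and diameter but 80 mm long, in the rack's other slot; origin at its middle; to be left alone
- jar: small amber glass jar, 40 mm in diameter, 55 mm high, standing on the bench; origin at its foot; to be left alone
- driver: screwdriver 160 mm long lying on the bench beside the rack; to be left alone
- post: plain steel post, 25 mm in diameter, 50 mm high, standing beside the fixture; origin at its foot; to be left alone
- dish: clear shallow dish, 60 mm in diameter, 14 mm high, beside the fixture; origin at its foot; to be left alone
Not all that is in view belongs to the job. What is shaped like the barrel but purple is not meant.

How it is judged:
By the outcome, as a careful person would: the job done as asked, in the order asked, and still so for the second after the job is handed in, with the robot touching nothing.
It also fails if it takes over 64 s, if anything falls off the work surface, if the arm or the gripper's body presses on something with over 40 N, if the wrist force passes 120 N, or if a joint passes its speed limit or range.

## Working session

There is one attempt and no reset: what is moved stays moved. The work goes in short steps, Python scripts to look and compute and a tool call to move; the robot and the scene stay as the last step left them, time stands still between calls to the robot, and variables do not carry over. Pictures are saved under pics/ and viewed, at most 10 in all, crops included, and the job is handed in when it is done.

Besides the shell and the picture viewer there is one more tool, called after "Emit:" in YAML: its name, and indented under it one key for each argument. drive_tool: Moves the arm, as the interface text tells. Its arguments: {"type":"object","properties":{"increments":{"type":"array"}},"required":["increments"]}

```bash
mkdir -p pics
cat > h.py <<'E'
import numpy as np, cv2, pickle
from workcell import *
def und(c,uv):
    K=np.array(c["K"]); uv=np.atleast_2d(uv).astype(float)
    d=np.stack([(uv[:,0]-K[0,2])/K[0,0],(uv[:,1]-K[1,2])/K[1,1]],1)
    s=d.copy()
    for _ in range(20): s=d/(1+c["k1"]*(s**2).sum(1,keepdims=True))
    return s
def onz(c,uv,z):
    s=und(c,uv); V=np.array(c["view"]); R,t=V[:3,:3],V[:3,3]; o=-R.T@t
    r=np.c_[s,np.ones(len(s))]@R
    return o+r*((z-o[2])/r[:,2])[:,None]
def proj(c,P):
    V=np.array(c["view"]); p=np.atleast_2d(P)@V[:3,:3].T+V[:3,3]; s=p[:,:2]/p[:,2:]
    s=s*(1+c["k1"]*(s**2).sum(1,keepdims=True)); K=np.array(c["K"])
    return np.c_[s[:,0]*K[0,0]+K[0,2],s[:,1]*K[1,1]+K[1,2]]
def save(c,n): cv2.imwrite(f"pics/{n}.png",c["image"][:,:,::-1])
E
python3 - <<'E'
from h import *
for n in("top","scene"):
    c=camera(n); save(c,n+"0")
    V=np.array(c["view"]);print(n,c["k1"],np.round(-V[:3,:3].T@V[:3,3],3))
    for q in["barrel","barrel_nose","barrel_tail","short_barrel","fixture","bridge","stop","rack","plunger_tip","stop_face","jar","post"]:
        try:
            for d in silhouettes(q,c)[:3]:
                m=d["region"]; ys,xs=np.nonzero(m)
                print(q,round(d["conf"],2),d["bbox"],m.sum(),np.round(onz(c,[xs.mean(),ys.mean()],.036)[0,:2],3), cv2.minAreaRect(np.c_[xs,ys].astype(np.float32)))
        except Exception as e: print(q,e)
print(get_obs())
E
```

```text
top -0.06000555179256382 [0.512 0.008 1.222]
barrel 0.75 [175.7, 213.5, 190.9, 262.3] 494 [0.542 0.273] ((183.13461303710938, 236.673095703125), (50.401851654052734, 10.59027099609375), 78.69007110595703)
barrel 0.56 [210.3, 149.3, 249.6, 186.1] 487 [0.71  0.165] ((230.26644897460938, 167.5938262939453), (11.103498458862305, 49.04045104980469), 51.009010314941406)
barrel_nose 0.62 [173.1, 209.7, 191.0, 264.8] 434 [0.543 0.273] ((182.98648071289062, 236.41891479492188), (49.81289291381836, 9.04194450378418), 80.53767395019531)
barrel_nose 0.57 [209.3, 147.1, 253.4, 186.2] 539 [0.712 0.162] ((230.32351684570312, 166.7941131591797), (12.256570816040039, 49.1347541809082), 49.398704528808594)
barrel_tail 0.95 [175.0, 214.5, 192.8, 262.1] 461 [0.541 0.273] ((183.14865112304688, 236.8918914794922), (48.826499938964844, 10.192737579345703), 80.53767395019531)
barrel_tail 0.67 [209.4, 149.8, 252.7, 182.5] 493 [0.711 0.162] ((230.37411499023438, 167.26034545898438), (10.393797874450684, 49.6788330078125), 49.76364517211914)
short_barrel 0.59 [213.7, 212.2, 224.6, 247.3] 359 [0.563 0.186] ((21
[... 3952 characters left out ...]
2207)
{'clock': 1.3, 'joint_pos': array([ 1.26402426e+00,  2.40588154e-01,  5.01963886e-03,  1.33515240e+00,
       -1.99849674e-05,  1.57080632e+00]), 'joint_vel': array([ 0.00027211,  0.00237879,  0.00027613,  0.00063116,  0.00012399,
       -0.00168071]), 'tau': array([-1.23987251e-03, -3.72224951e+01,  2.52683455e+01,  1.44026679e-03,
       -1.19165425e-04, -9.43666180e-06]), 'eef_pos': array([0.15100587, 0.47668195, 0.2313199 ]), 'tool_rot': array([1.52790221e-01, 9.88258644e-01, 3.57380348e-05, 1.56361183e-05]), 'ft_force': array([ 0.83270231,  0.19212444, -0.80940375]), 'ft_torque': array([-0.02837685,  0.05211815,  0.08328431]), 'grasp_force': 0.0, 'grip_width': 0.08557095608597196}
```

View pics/top0.png

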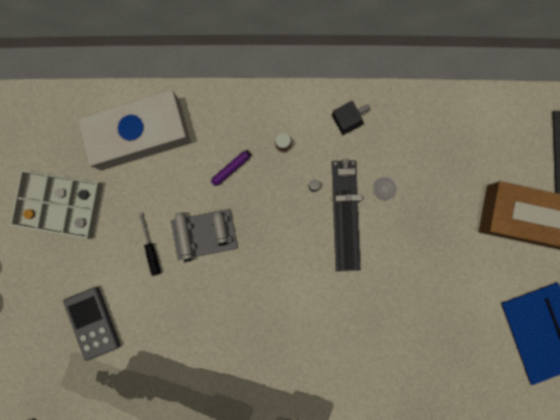

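View pics/scene0.png

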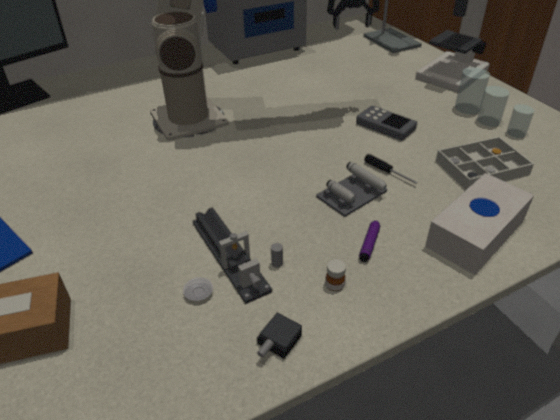

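The longer barrel is the left one in the rack, at about (183,237) in the top view. The fixture is at (346,215) with its stop at the top end. The purple decoy is at (231,167). I'll move over the rack for a wrist view.

Emit:
drive_tool:
  increments:
    - [[38,-22,2],[0,0,3],1]
    - [[38,-22,2],[0,0,3],1]
    - [[38,-22,2],[0,0,3],1]
    - [[38,-22,2],[0,0,3],1]
    - [[38,-22,2],[0,0,3],1]
    - [[38,-22,2],[0,0,3],1]
    - [[38,-22,2],[0,0,3],1]
    - [[38,-22,2],[0,0,3],1]

```text
clock: 1.97
eef_pos: [0.4408, 0.3085, 0.2467]
tool_rot: [-0.057, 0.998, 0.0, 0.0]
ft_force: [0.6, 0.5, 0.7]
grip_width: 0.0853
grasp_force: 0.0
```

Emit:
drive_tool:
  increments:
    - [[30,-14,0],[0,0,2],1]
    - [[30,-14,0],[0,0,2],1]
    - [[0,0,0],[0,0,0],1]
    - [[0,0,0],[0,0,0],1]

```text
clock: 2.3
eef_pos: [0.5005, 0.2806, 0.2457]
tool_rot: [-0.089, 0.996, -0.0, -0.0]
ft_force: [0.1, 0.0, 0.5]
grip_width: 0.0854
grasp_force: 0.0
```

Run:
```python
from h import *
c=camera("wrist"); save(c,"w1"); pickle.dump(c,open("w1.pkl","wb"))
V=np.array(c["view"]);print(c["k1"],np.round(-V[:3,:3].T@V[:3,3],3),np.round(V,3))
for q in["barrel","short_barrel","rack","driver"]:
    for d in silhouettes(q,c)[:2]:
        ys,xs=np.nonzero(d["region"]); r=cv2.minAreaRect(np.c_[xs,ys].astype(np.float32)); b=cv2.boxPoints(r)
        e=np.array([(b[i]+b[(i+1)%4])/2 for i in range(4)])
        print(q,round(d["conf"],2),d["bbox"],r,"\n",np.round(onz(c,e,.036)[:,:2],4).tolist())
o=get_obs();print(o["eef_pos"],o["tool_rot"],o["ft_force"],o["clock"],o["joint_pos"])
```

```text
-0.04212444980065072 [0.436 0.27  0.388] [[-0.178  0.984  0.    -0.188]
 [ 0.95   0.172  0.261 -0.562]
 [ 0.257  0.047 -0.965  0.25 ]
 [ 0.     0.     0.     1.   ]]
barrel 0.82 [178.6, 287.4, 211.4, 323.6] ((191.12567138671875, 303.904052734375), (18.455570220947266, 42.73374557495117), 62.10273361206055) 
 [[0.6685, 0.1888], [0.66, 0.2189], [0.6912, 0.2026], [0.7001, 0.1718]]
barrel 0.6 [257.9, 168.4, 277.1, 266.3] ((267.0910949707031, 217.4595947265625), (97.30365753173828, 20.800552368164062), 87.87889862060547) 
 [[0.4842, 0.2633], [0.5398, 0.2879], [0.6062, 0.2887], [0.5453, 0.263]]
short_barrel 0.84 [182.2, 189.1, 207.9, 252.6] ((193.75741577148438, 221.0742645263672), (64.77692413330078, 21.393301010131836), 84.2894058227539) 
 [[0.5236, 0.1792], [0.5595, 0.2001], [0.6052, 0.1958], [0.567, 0.1745]]
rack 0.82 [172.5, 172.1, 293.3, 249.7] ((232.52407836914062, 211.3421630859375), (74.51244354248047, 117.26642608642578), 88.36341857910156) 
 [[0.4974, 0.2251], [0.5276, 0.3025], [0.5904, 0.2408], [0.5573, 0.1621]]
driver 0.9 [326.8, 152.8, 347.4, 266.8] ((339.2367858886719, 209.42022705078125), (115.40522766113281, 19.99069595336914), 86.3086166381836) 
 [[0.4502, 0.34], [0.5139, 0.3719], [0.5907, 0.3826], [0.5198, 0.3483]]
[0.49809376 0.28260984 0.2467063 ] [-9.17157992e-02  9.95785220e-01  6.85777450e-05 -6.10608263e-05] [ 0.22653461 -0.91288684  0.18735413] 2.55 [5.15998034e-01 3.82300825e-01 2.42078746e-01 1.43062910e+00
 1.75260870e-04 3.32308287e-01]
```

View pics/w1.png

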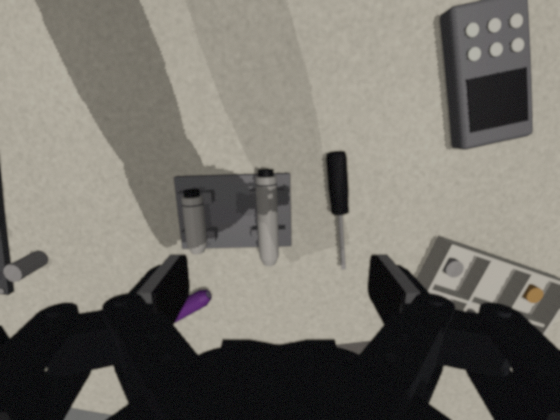

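The black tail caps are at the top of the wrist picture (longer barrel's tail at (265,173), nose at (269,262)), so the noses point towards world +x. I'll fit the longer barrel's model to its masks to get a precise pose.

```bash
cat >> h.py <<'E'
from scipy.optimize import minimize
a=np.linspace(0,2*np.pi,24,endpoint=False)
BAR=np.array([[x,r*np.cos(t),r*np.sin(t)] for x,r in((-.06,.0095),(-.052,.0095),(-.052,.0125),(.05,.0125),(.06,.008)) for t in a])
def place(M,x,y,yaw,z):
    C,S=np.cos(yaw),np.sin(yaw); return np.c_[x+C*M[:,0]-S*M[:,1],y+S*M[:,0]+C*M[:,1],z+M[:,2]]
def hullmask(c,P,k=4):
    uv=proj(c,P); h=cv2.convexHull(((uv+.5)*k*16).astype(np.int32)); m=np.zeros((420*k,560*k),np.uint8)
    cv2.fillConvexPoly(m,h,255,cv2.LINE_8,4)
    return cv2.resize(m,(560,420),interpolation=cv2.INTER_AREA)/255.
def fit(views,M,x0,z):
    def f(p):
        t=0
        for c,r in views:
            m=hullmask(c,place(M,p[0],p[1],p[2],z)); t-=np.minimum(m,r).sum()/np.maximum(m,r).sum()
        return t
    s=np.array([[0,0,0],[.006,0,0],[0,.006,0],[0,0,.06]])+x0
    r=minimize(f,x0,method="Nelder-Mead",options=dict(initial_simplex=s,xatol=1e-4,fatol=1e-4)); return r.x,-r.fun/len(views)
def mask(q,c,near):
    L=[d for d in silhouettes(q,c)]
    u=proj(c,near)[0]
    def dist(d):
        ys,xs=np.nonzero(d["region"]); return np.hypot(xs.mean()-u[0],ys.mean()-u[1])
    d=min(L,key=dist); print(q,round(d["conf"],2),"offset px",round(dist(d),1)); return d["region"]
E
python3 - <<'E'
from h import *
V=[]
for n in("wrist","top","scene"):
    c=camera(n); V.append((c,mask("barrel",c,[.545,.275,.036])))
for v in V+[V]:
    x,s=fit(v if isinstance(v,list) else [v],BAR,[.545,.275,.19],.036); print(np.round(x[:2],4),np.degrees(x[2]).round(1),s.round(3))
# fixture in top: base plate outline hull
c=V[1][0]
m=mask("fixture",c,[.59,-.115,.02])
FX=np.array([[x,y,z] for x in(-.125,.145) for y in(-.03,.03) for z in(0,.012)]+[[x,y,.0335] for x in(-.12,.07) for y in(-.0215,.0215)]+[[x,y,.082] for x in(.039,.051) for y in(-.03,.03)])
for cc,mm in((c,m),(V[2][0],mask("fixture",V[2][0],[.6,-.115,.03]))):
    print("fix",fit([(cc,mm)],FX,[.58,-.115,.03],0))
for cc in(c,V[2][0]):
  for q,z in(("stop",.064),("bridge",.082)):
    for d in silhouettes(q,cc)[:1]:
        ys,xs=np.nonzero(d["region"]);print(q,d["bbox"],onz(cc,[xs.mean(),ys.mean()],z)[0,:2])
E
```

```text
barrel 0.84 offset px 2.8
barrel 0.58 offset px 1.1
barrel 0.82 offset px 0.6
[0.5444 0.2758] 11.7 0.95
[0.5421 0.2727] 11.7 0.793
[0.5429 0.2733] 12.4 0.95
[0.5429 0.2743] 12.2 0.872
fixture 0.86 offset px 1.6Traceback (most recent call last):
  File "<stdin>", line 11, in <module>
  File "h.py", line 40, in mask
    d=min(L,key=dist); print(q,round(d["conf"],2),"offset px",round(dist(d),1)); return d["region"]
ValueError: min() iterable argument is empty
```

Emit:
drive_tool:
  increments:
    - [[20,-4,0],[0,0,1.4],0.8]
    - [[20,-4,0],[0,0,0],0.8]
    - [[6,0,-20],[0,0,0],0.8]
    - [[0,0,-35],[0,0,0],0.8]
    - [[0,0,-35],[0,0,0],0.8]
    - [[0,0,-35],[0,0,0],0.8]
    - [[0,0,-35],[0,0,0],0.8]
    - [[0,0,0],[0,0,0],0.8]

```text
clock: 3.62
eef_pos: [0.5399, 0.2711, 0.0785]
tool_rot: [-0.103, 0.995, -0.003, -0.007]
ft_force: [-0.8, -1.0, -0.6]
grip_width: 0.0681
grasp_force: 0.0
```

Run:
```python
from h import *
c=camera("wrist"); save(c,"w2")
o=get_obs();print(o["eef_pos"],o["tool_rot"],o["ft_force"],o["grip_width"])
try: print(fit([(c,mask("barrel",c,[.5435,.2745,.036]))],BAR,[.5435,.2745,.208],.036))
except Exception as e: print(e)
```

```text
[0.54179039 0.27203818 0.08231463] [-0.1029333   0.9946754  -0.00180459 -0.00472581] [-1.02267412  0.56485584  0.49821779] 0.06848763564736608
barrel 0.66 offset px 6.6
(array([0.5437261 , 0.27546795, 0.20423938]), np.float64(0.9653933736899449))
```

View pics/w2.png

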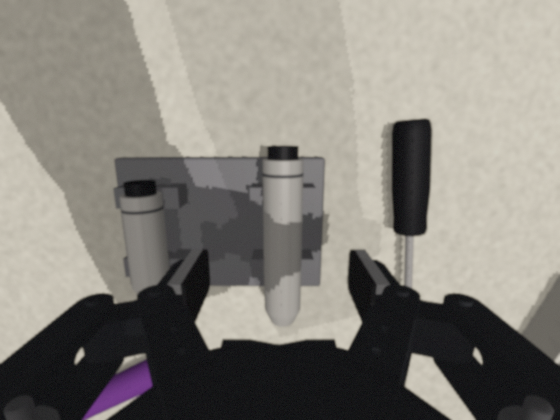

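The barrel sits between the fingers, running from about (283,150) to (283,322), and the fit agrees. I'll descend now.

Emit:
drive_tool:
  increments:
    - [[1,2,-15],[0,0,0],0.8]
    - [[1,1,-15],[0,0,0],0.8]
    - [[0,0,-10],[0,0,0],0.8]
    - [[0,0,-5],[0,0,0],0.8]
    - [[0,0,0],[0,0,0],0.8]
    - [[0,0,0],[0,0,0],0.8]
    - [[0,0,0],[0,0,0],0.8]

```text
clock: 4.3
eef_pos: [0.5481, 0.2772, 0.0429]
tool_rot: [-0.103, 0.995, 0.0, 0.001]
ft_force: [0.2, 0.5, 0.3]
grip_width: 0.068
grasp_force: 0.0
```

Emit:
drive_tool:
  increments:
    - [[-2,-1,-8],[0,0,0],0.8]
    - [[-2,-1,-5],[0,0,0],0.8]
    - [[0,0,0],[0,0,0],0.8]
    - [[0,0,0],[0,0,0],0.8]
    - [[0,0,0],[0,0,0],0.8]

```text
clock: 4.72
eef_pos: [0.543, 0.2747, 0.0283]
tool_rot: [-0.103, 0.995, -0.0, -0.0]
ft_force: [0.0, -0.3, -0.7]
grip_width: 0.0683
grasp_force: 0.0
```

Emit:
drive_tool:
  increments:
    - [[0,0,1],[0,0,0],0.5]
    - [[0,0,0],[0,0,0],0.3]
    - [[0,0,0],[0,0,0],0.15]
    - [[0,0,0],[0,0,0],0]
    - [[0,0,0],[0,0,0],0]
    - [[0,0,0],[0,0,0],0]
    - [[0,0,0],[0,0,0],0]
    - [[0,0,0],[0,0,0],0]

```text
clock: 5.38
eef_pos: [0.5436, 0.2744, 0.03]
tool_rot: [-0.103, 0.995, -0.0, 0.0]
ft_force: [0.7, -3.0, 5.1]
grip_width: 0.0227
grasp_force: 59.1
```

Emit:
drive_tool:
  increments:
    - [[0,0,5],[0,0,0],0]
    - [[0,0,10],[0,0,0],0]
    - [[0,0,20],[0,0,0],0]
    - [[0,0,25],[0,0,0],0]
    - [[0,0,30],[0,0,0],0]
    - [[0,0,30],[0,0,0],0]
    - [[0,0,0],[0,0,0],0]
    - [[0,0,0],[0,0,0],0]

```text
clock: 6.05
eef_pos: [0.5445, 0.2761, 0.1523]
tool_rot: [-0.103, 0.995, 0.001, 0.002]
ft_force: [-0.4, 0.5, -2.3]
grip_width: 0.0231
grasp_force: 59.0
```

Run:
```python
from h import *
c=camera("wrist"); save(c,"w3")
o=get_obs();print(o["eef_pos"],o["tool_rot"],o["ft_force"],o["ft_torque"],o["grip_width"],o["grasp_force"])
m=mask("barrel",c,o["eef_pos"])
for dz in(0,.003,.006,.009): print(dz,fit([(c,m)],BAR,[o["eef_pos"][0],o["eef_pos"][1],.206],o["eef_pos"][2]+dz))
```

```text
[0.54320096 0.27533336 0.15014736] [-1.03185610e-01  9.94661859e-01  5.24693421e-04  4.90811966e-04] [-0.53227921  0.66493359 -2.14554211] [-0.04219733  0.03437751 -0.01082002] 0.02242688473419334 58.95763456821442
barrel 0.79 offset px 15.9
0 (array([0.54452534, 0.27719328, 0.20692231]), np.float64(0.8928819262595576))
0.003 (array([0.54440286, 0.27717137, 0.21197091]), np.float64(0.8880874668049555))
0.006 (array([0.54417026, 0.27709836, 0.20774331]), np.float64(0.8798248353267073))
0.009 (array([0.54420168, 0.27711985, 0.20808261]), np.float64(0.8623280194100162))
```

View pics/w3.png

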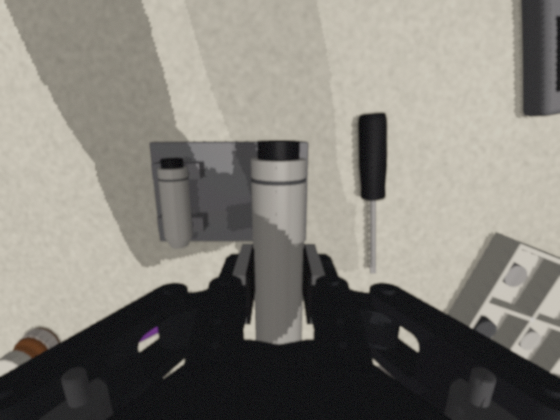

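Emit:
drive_tool:
  increments:
    - [[-5,-20,8],[0,0,-1],0]
    - [[-5,-35,8],[0,0,-1.5],0]
    - [[-5,-35,8],[0,0,-1.5],0]
    - [[-5,-35,8],[0,0,-1.5],0]
    - [[-5,-35,8],[0,0,-1.5],0]
    - [[-5,-35,0],[0,0,-1.5],0]
    - [[0,-35,0],[0,0,-1.5],0]
    - [[0,-35,0],[0,0,0],0]

```text
clock: 6.82
eef_pos: [0.5114, 0.0085, 0.1878]
tool_rot: [-0.016, 1.0, 0.0, -0.002]
ft_force: [0.5, -0.1, -1.2]
grip_width: 0.0224
grasp_force: 59.1
```

Emit:
drive_tool:
  increments:
    - [[0,-35,0],[0,0,0],0]
    - [[0,-35,0],[0,0,0],0]
    - [[0,-30,0],[0,0,0],0]
    - [[0,-15,0],[0,0,0],0]
    - [[0,0,0],[0,0,0],0]
    - [[0,0,0],[0,0,0],0]
    - [[0,0,0],[0,0,0],0]

```text
clock: 7.4
eef_pos: [0.5123, -0.1044, 0.1882]
tool_rot: [-0.016, 1.0, 0.001, -0.001]
ft_force: [0.2, 0.3, -1.8]
grip_width: 0.0227
grasp_force: 59.2
```

```bash
cat > fx.py <<'E'
from h import *
FX=np.array([[x,y,z] for x in(-.125,.145) for y in(-.03,.03) for z in(0,.012)])
V={}
for n in("wrist","top","scene"):
    c=camera(n); save(c,n+"f"); V[n]=c; pickle.dump(V,open("vf.pkl","wb"))
    for q in("fixture","stop","bridge","barrel","post","dish"):
        for d in silhouettes(q,c)[:2]:
            m=d["region"]; ys,xs=np.nonzero(m); print(n,q,round(d["conf"],2),d["bbox"],int(m.sum()))
            if q=="fixture" and m.sum()>1500:
                V[n+"m"]=m
                for k in cv2.minAreaRect(np.c_[xs,ys].astype(np.float32)),: print("  ",k,onz(c,cv2.boxPoints(k),.012)[:,:2].round(4).tolist())
pickle.dump(V,open("vf.pkl","wb"))
o=get_obs();print(o["eef_pos"],o["tool_rot"],o["ft_force"],o["clock"],o["joint_pos"])
E
python3 fx.py; python3 -c "
import cv2;i=cv2.imread('pics/topf.png')[150:280,270:400];j=cv2.imread('pics/scenef.png')[195:315,180:310]
import numpy as np
cv2.imwrite('pics/f1.png',np.hstack([cv2.resize(i,(400,400),interpolation=3-1),cv2.resize(j,(400,400),interpolation=2)]))"
```

```text
wrist fixture 0.91 [233.1, 147.7, 255.9, 336.4] 1614
   ((245.5, 243.0), (190.0, 23.0), 90.0) [[0.4681, -0.1506], [0.4674, -0.1266], [0.7006, -0.1233], [0.7016, -0.1522]]
wrist bridge 0.88 [235.7, 147.4, 260.7, 340.0] 1894
wrist barrel 0.94 [488.5, 319.5, 526.1, 348.2] 656
wrist barrel 0.63 [251.3, 139.4, 305.6, 344.5] 10019
top fixture 0.86 [330.3, 160.4, 361.2, 269.5] 1578
   ((346.9776611328125, 214.65457153320312), (109.90731811523438, 29.324726104736328), 88.11180877685547) [[0.7349, -0.08], [0.7381, -0.1518], [0.4703, -0.1611], [0.4671, -0.0904]]
top stop 0.61 [336.8, 158.0, 357.5, 182.2] 224
top bridge 0.94 [333.1, 161.5, 359.9, 264.8] 1383
top barrel 0.85 [212.3, 147.8, 252.5, 187.3] 519
top barrel 0.46 [343.7, 224.7, 350.2, 232.7] 35
top post 0.45 [310.7, 180.2, 319.2, 193.8] 81
top post 0.4 [210.9, 210.7, 226.1, 245.4] 343
top dish 0.66 [376.4, 175.8, 397.2, 199.1] 456
scene fixture 0.62 [194.5, 205.7, 271.0, 301.7] 2491
   ((234.34388732910156, 251.63299560546875), (106.50081634521484, 39.79210662841797), 57.17145919799805) [[0.4586, -0.1567], [0.422, -0.059], [0.7378, -0.0655], [0.755, -0.1457]]
scene fixture 0.35 [326.4, 176.7, 354.4, 199.9] 317
scene stop 0.61 [239.4, 258.9, 255.3, 290.2] 550
scene bridge 0.81 [192.2, 205.3, 271.5, 304.4] 2756
scene barrel 0.68 [206.1, 140.5, 226.3, 175.6] 373
scene barrel 0.6 [357.7, 218.3, 380.4, 261.8] 474
scene post 0.59 [268.9, 242.9, 283.9, 265.2] 218
scene post 0.22 [325.2, 179.9, 355.1, 199.7] 305
scene dish 0.61 [184.3, 276.2, 213.6, 300.6] 516
scene dish 0.18 [230.0, 235.0, 233.1, 249.9] 63
[ 0.51316411 -0.10523841  0.18945881] [-1.58518904e-02  9.99874351e-01  7.87661687e-06 -2.55867346e-05] [ 0.03643832  0.45435244 -1.39266573] 8.45 [-2.02275458e-01  3.09068272e-01 -1.29103726e-02  1.24887105e+00
  4.30588903e-06 -2.33980567e-01]
```

View pics/wristf.png

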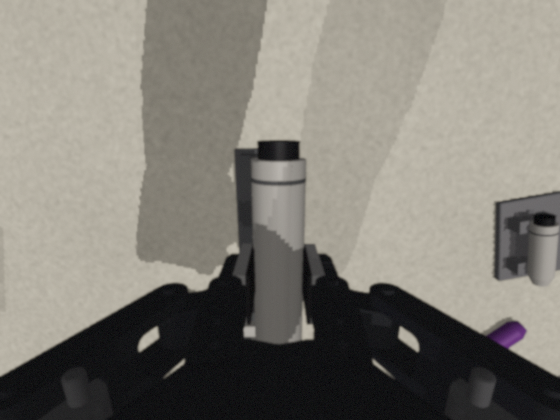

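View pics/f1.png

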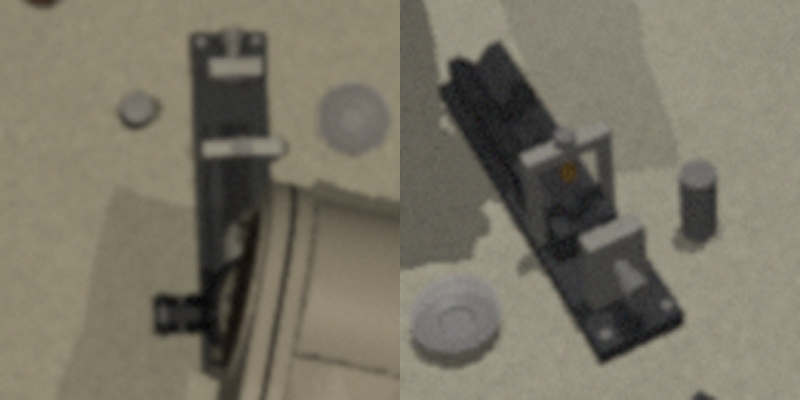

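Wrist view: the tail end of the fixture shows left of the held barrel at (243,150–250), so the fixture axis lies further to −y than the tool. I'll fit a fixture model using the unobstructed first pictures.

```bash
cat > fx2.py <<'E'
from h import *
V=pickle.load(open("vf.pkl","rb"))
box=lambda x0,x1,y0,y1,z0,z1:np.array([[x,y,z] for x in(x0,x1) for y in(y0,y1) for z in(z0,z1)])
def parts(s): return [box(-.125,.145,-.03,.03,0,.012),box(-.12,.07,-.0215,.0215,.012,.0335),box(.039,.051,-.03,-.022,.012,.082),box(.039,.051,.022,.03,.012,.082),box(.039,.051,-.03,.03,.072,.082),box(s,s+.012,-.02,.02,.012,.064)]
def ren(c,p,s=.092): return np.maximum.reduce([hullmask(c,place(P,p[0],p[1],p[2],0)) for P in parts(s)])
T,S=V["top"],V["scene"]
i=cv2.imread("pics/top0.png"); g=cv2.GaussianBlur(i.max(2),(3,3),0)
w=np.zeros((420,560),bool); w[150:280,325:368]=1
bg=np.median(g[w]); dark=np.median(g[180:260,340:350])
print("gray",bg,dark)
t=(w&(i.max(2).astype(int)<100))
t=cv2.morphologyEx(t.astype(np.uint8),cv2.MORPH_CLOSE,np.ones((9,3)))
n,l,st,_=cv2.connectedComponentsWithStats(t); k=1+st[1:,4].argmax(); t=l==k; print(st[k])
# edges of base plate: per-row left/right at rows away from the bridge/stop
sm=V["scenem"]
def run(views,x0):
    f=lambda p:-sum(np.minimum(ren(c,p),m).sum()/np.maximum(ren(c,p),m).sum() for c,m in views)
    r=minimize(f,x0,method="Nelder-Mead",options=dict(initial_simplex=np.array([[0,0,0],[.005,0,0],[0,.005,0],[0,0,.03]])+x0,xatol=1e-4,fatol=1e-4)); return r.x,r.fun/len(views)
for v in([(T,t)],[(S,sm)],[(T,t),(S,sm)]):
    x,f=run(v,np.array([.592,-.118,.035])); print(x.round(4),np.degrees(x[2]).round(2),round(f,3))
C,Sn=np.cos(x[2]),np.sin(x[2]); print("groove pt",x[0]-.055*C,x[1]-.055*Sn)
vis=[]
for n,c,r in(("top0",T,(150,280,270,400)),("scene0",S,(195,315,180,310))):
    im=cv2.imread(f"pics/{n}.png"); im=cv2.resize(im,None,fx=4,fy=4,interpolation=2)
    for P in parts(.092):
        h=cv2.convexHull(((proj(c,place(P,x[0],x[1],x[2],0))+.5)*4).astype(np.int32)); cv2.polylines(im,[h],True,(0,255,0),1)
    ax=((proj(c,place(np.array([[-.12,0,.04],[.092,0,.04]]),x[0],x[1],x[2],0))+.5)*4).astype(int); cv2.line(im,tuple(map(int,ax[0])),tuple(map(int,ax[1])),(0,0,255),1)
    vis.append(cv2.resize(im[r[0]*4:r[1]*4,r[2]*4:r[3]*4],(400,500)))
cv2.imwrite("pics/fit.png",np.hstack(vis))
E
python3 fx2.py
```

```text
gray 114.0 42.0
[ 331  160   30  112 2826]
[ 0.5916 -0.1183  0.0443] 2.54 -0.964
[ 0.59   -0.1185  0.0381] 2.18 -0.766
[ 0.5903 -0.1184  0.0434] 2.49 -0.863
groove pt 0.5353702271108445 -0.12077514989474793
```

View pics/fit.png

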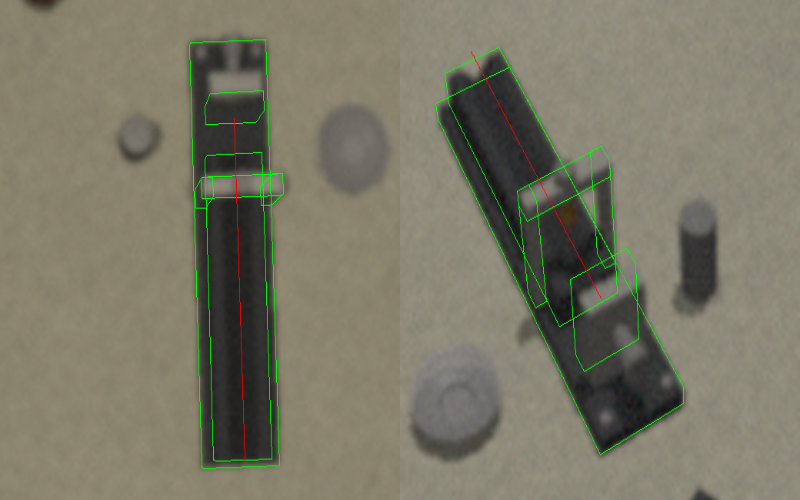

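Emit:
drive_tool:
  increments:
    - [[10,-8,-10],[0,0,0.7],0]
    - [[10,-7,-25],[0,0,0],0]
    - [[2,-1,-25],[0,0,0],0]
    - [[0,0,-25],[0,0,0],0]
    - [[0,0,-20],[0,0,0],0]
    - [[0,0,0],[0,0,0],0]
    - [[0,0,0],[0,0,0],0]
    - [[0,0,0],[0,0,0],0]

```text
clock: 9.12
eef_pos: [0.5361, -0.1214, 0.0857]
tool_rot: [-0.022, 1.0, -0.0, 0.001]
ft_force: [0.8, 0.1, -1.0]
grip_width: 0.0227
grasp_force: 59.2
```

Run:
```python
from h import *
T=pickle.load(open("vf.pkl","rb"))["top"]
print("stop front top edge",onz(T,[346.3,174.7],.064))
c=camera("wrist"); o=get_obs(); print(o["eef_pos"],o["tool_rot"],o["ft_force"])
im=cv2.resize(c["image"][:,:,::-1],None,fx=2,fy=2,interpolation=2)
for P in([[-.12,y,.0335] for y in(-.0215,.0215)],[[-.125,y,.012] for y in(-.03,.03)]):
    for q,e in zip(P,([.0,P[0][1],P[0][2]],[0,P[1][1],P[1][2]])):
        u=((proj(c,place(np.array([q,e]),.5905,-.1184,.0435,0))+.5)*2).astype(int); cv2.line(im,tuple(map(int,u[0])),tuple(map(int,u[1])),(0,255,0),1)
cv2.imwrite("pics/w5.png",im[200:700,160:960])
```

```text
stop front top edge [[ 0.69140489 -0.11335106  0.064     ]]
[ 0.53656831 -0.12147583  0.08623165] [-2.20340573e-02  9.99755949e-01 -3.86161665e-04  1.54709447e-03] [-0.59520162 -0.3416221  -1.76404172]
```

View pics/w5.png

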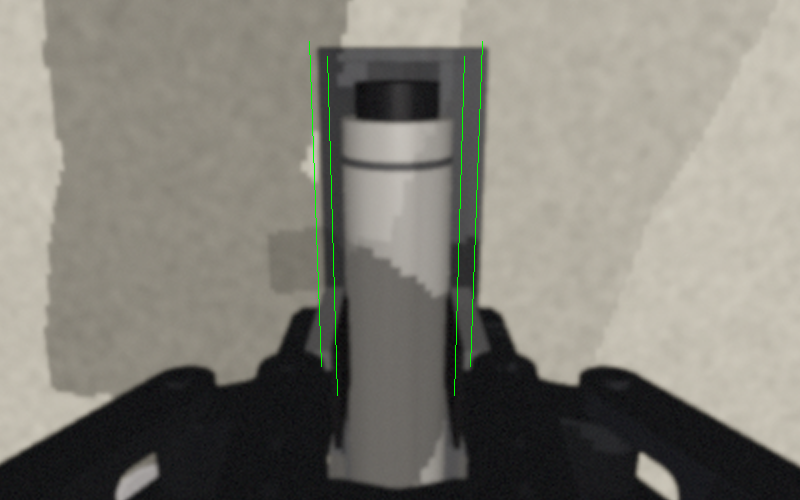

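The fixture's tail end shows at (317–487, 47) in the crop and the held barrel is within about 1.5 mm of its centre line, so I'll shift +1 mm in y and lower it.

Emit:
drive_tool:
  increments:
    - [[0,1,-15],[0,0,0],0]
    - [[-1,0,-15],[0,0,0],0]
    - [[0,0,-8],[0,0,0],0]
    - [[0,0,-3],[0,0,0],0]
    - [[0,0,0],[0,0,0],0]
    - [[0,0,0],[0,0,0],0]
    - [[0,0,0],[0,0,0],0]

```text
clock: 9.75
eef_pos: [0.5351, -0.1204, 0.0446]
tool_rot: [-0.022, 1.0, -0.0, 0.001]
ft_force: [0.3, 0.0, -1.7]
grip_width: 0.0229
grasp_force: 59.2
```

Emit:
drive_tool:
  increments:
    - [[0,0,-3],[0,0,0],0]
    - [[0,0,-2],[0,0,0],0]
    - [[0,0,-1],[0,0,0],0]
    - [[0,0,-1],[0,0,0],0]
    - [[0,0,-1],[0,0,0],0]
    - [[0,0,0],[0,0,0],0]
    - [[0,0,0],[0,0,0],0]

```text
clock: 10.33
eef_pos: [0.5341, -0.1202, 0.0354]
tool_rot: [-0.022, 1.0, 0.0, -0.0]
ft_force: [-0.0, -1.0, -1.7]
grip_width: 0.0225
grasp_force: 59.2
```

Emit:
drive_tool:
  increments:
    - [[0,0,-0.5],[0,0,0],0]
    - [[0,0,-0.5],[0,0,0],0]
    - [[0,0,0],[0,0,0],0]
    - [[0,0,0],[0,0,0],0]

```text
clock: 10.67
eef_pos: [0.5343, -0.1201, 0.0346]
tool_rot: [-0.022, 1.0, 0.0, 0.0]
ft_force: [-0.6, 0.6, -0.8]
grip_width: 0.0227
grasp_force: 59.4
```

Emit:
drive_tool:
  increments:
    - [[0,0,-0.5],[0,0,0],0]
    - [[0,0,0],[0,0,0],0]
    - [[0,0,0],[0,0,0],0]
    - [[0,0,0],[0,0,0],0]

```text
clock: 11.0
eef_pos: [0.5344, -0.1199, 0.0343]
tool_rot: [-0.022, 1.0, 0.0, 0.0]
ft_force: [-0.4, 1.1, 3.8]
grip_width: 0.0226
grasp_force: 59.7
```

Emit:
drive_tool:
  increments:
    - [[0,0,0],[0,0,0],0.35]
    - [[0,0,0],[0,0,0],0.4]
    - [[0,0,0],[0,0,0],0.5]
    - [[0,0,0],[0,0,0],0.6]
    - [[0,0,0],[0,0,0],0.6]
    - [[0,0,10],[0,0,0],0.6]
    - [[0,0,25],[0,0,0],0.6]
    - [[0,0,25],[0,0,0],0.6]

```text
clock: 11.67
eef_pos: [0.533, -0.12, 0.0941]
tool_rot: [-0.022, 1.0, 0.0, -0.002]
ft_force: [0.4, -0.7, 0.3]
grip_width: 0.0511
grasp_force: 0.0
```

Emit:
drive_tool:
  increments:
    - [[-20,0,25],[0,0,0],0.5]
    - [[-40,-2,10],[0,0,0],0.3]
    - [[-40,-2,0],[0,0,0],0]
    - [[-20,-1,0],[0,0,0],0]
    - [[0,0,0],[0,0,0],0]
    - [[0,0,0],[0,0,0],0]
    - [[0,0,0],[0,0,0],0]

```text
clock: 12.25
eef_pos: [0.4155, -0.1256, 0.1299]
tool_rot: [-0.022, 1.0, -0.0, 0.001]
ft_force: [0.2, 0.7, 0.1]
grip_width: 0.0002
grasp_force: 0.0
```

Run:
```python
from h import *
o=get_obs(); print(o["eef_pos"],o["tool_rot"],o["ft_force"],o["grip_width"],o["clock"],o["joint_pos"])
V=[]
for n in("wrist","scene","top"):
    c=camera(n); save(c,n+"6")
    try:
        m=mask("barrel",c,[.535,-.1205,.04]); print(n,m.sum(),fit([(c,m)],BAR,[.535,-.1205,.0435],.04))
    except Exception as e: print(n,e)
a=cv2.imread("pics/wrist6.png");b=cv2.resize(cv2.imread("pics/scene6.png")[190:310,180:300],(400,400),interpolation=2)
cv2.imwrite("pics/v6.png",np.hstack([cv2.resize(a,(400,400)),b]))
```

```text
[ 0.41554811 -0.12555428  0.12993838] [-2.19340659e-02  9.99758400e-01 -3.93099480e-04  1.37229359e-03] [0.18686823 0.65136023 0.05975628] 0.00016840177288666232 12.25 [-2.93492947e-01  1.85628759e-01 -3.43567557e-01  1.03874693e+00
  1.04026478e-04 -3.37364493e-01]
barrel 0.56 offset px 4.3
wrist 146 (array([ 0.58786696, -0.11485391,  0.06094642]), np.float64(0.06070933550754178))
barrel 0.66 offset px 0.9
scene 486 (array([ 0.53132718, -0.1205391 ,  0.03713334]), np.float64(0.8949407735666288))
barrel 0.71 offset px 1.6
top 540 (array([ 0.53299019, -0.12042649,  0.04992113]), np.float64(0.908374336509782))
```

View pics/v6.png

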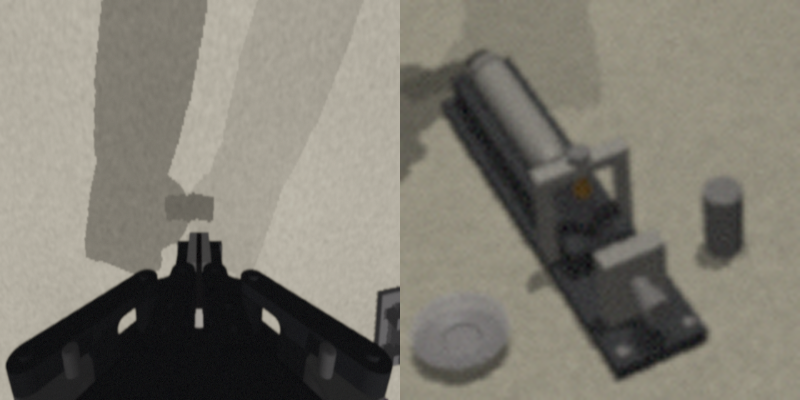

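The barrel lies in the groove short of the bridge (crop (480–560, 60–150)), with its nose about 36 mm short of the bridge. Next I'll lower the shut fingers behind the tail.

Emit:
drive_tool:
  increments:
    - [[10,0.5,-25],[0,0,0],0]
    - [[10,0.5,-25],[0,0,0],0]
    - [[5,0,-25],[0,0,0],0]
    - [[0,0,-12],[0,0,0],0]
    - [[0,0,-6],[0,0,0],0]
    - [[0,0,0],[0,0,0],0]
    - [[0,0,0],[0,0,0],0]
    - [[0,0,0],[0,0,0],0]

```text
clock: 13.22
eef_pos: [0.44, -0.1244, 0.0369]
tool_rot: [-0.022, 1.0, -0.0, 0.001]
ft_force: [0.7, 0.7, 0.6]
grip_width: 0.0001
grasp_force: 0.0
```

Emit:
drive_tool:
  increments:
    - [[5,0.2,0],[0,0,0],0]
    - [[5,0.2,0],[0,0,0],0]
    - [[4,0.2,0],[0,0,0],0]
    - [[3,0.2,0],[0,0,0],0]
    - [[3,0.1,0],[0,0,0],0]
    - [[3,0.1,0],[0,0,0],0]
    - [[3,0.1,0],[0,0,0],0]
    - [[3,0.1,0],[0,0,0],0]

```text
clock: 13.88
eef_pos: [0.4675, -0.1229, 0.0357]
tool_rot: [-0.022, 1.0, 0.0, -0.001]
ft_force: [-2.1, 1.0, 1.5]
grip_width: 0.0001
grasp_force: 1.1
```

Emit:
drive_tool:
  increments:
    - [[4,0.2,0.5],[0,0,0],0]
    - [[4,0.2,0],[0,0,0],0]
    - [[4,0.2,0],[0,0,0],0]
    - [[4,0.2,0],[0,0,0],0]
    - [[4,0.2,0],[0,0,0],0]
    - [[3,0.1,0],[0,0,0],0]
    - [[2,0.1,0],[0,0,0],0]

```text
clock: 14.47
eef_pos: [0.4937, -0.1217, 0.0364]
tool_rot: [-0.022, 1.0, 0.0, 0.0]
ft_force: [-1.6, -0.8, -1.0]
grip_width: 0.0001
grasp_force: 0.4
```

Emit:
drive_tool:
  increments:
    - [[2,0.1,0],[0,0,0],0]
    - [[2,0.1,0],[0,0,0],0]
    - [[2,0.1,0],[0,0,0],0]
    - [[2,0.1,0],[0,0,0],0]
    - [[2,0.1,0],[0,0,0],0]
    - [[1.5,0.1,0],[0,0,0],0]

```text
clock: 14.97
eef_pos: [0.5049, -0.1212, 0.0365]
tool_rot: [-0.022, 1.0, -0.0, 0.0]
ft_force: [-1.1, -0.3, 0.0]
grip_width: -0.0002
grasp_force: 0.4
```

Emit:
drive_tool:
  increments:
    - [[1.5,0.1,0],[0,0,0],0]
    - [[1.5,0.1,0],[0,0,0],0]
    - [[1.5,0.1,0],[0,0,0],0]
    - [[1.5,0.1,0],[0,0,0],0]
    - [[1.5,0,0],[0,0,0],0]
    - [[1.5,0.1,0],[0,0,0],0]

```text
clock: 15.47
eef_pos: [0.5117, -0.1208, 0.0363]
tool_rot: [-0.022, 1.0, -0.0, -0.002]
ft_force: [-6.4, -1.1, 5.0]
grip_width: 0.0001
grasp_force: 3.4
```

Emit:
drive_tool:
  increments:
    - [[1.5,0.1,0],[0,0,0],0]
    - [[1.5,0.1,0],[0,0,0],0]
    - [[1.5,0.1,0],[0,0,0],0]
    - [[1.5,0.1,0],[0,0,0],0]
    - [[1.5,0,0],[0,0,0],0]
    - [[1.5,0.1,0],[0,0,0],0]

```text
clock: 15.97
eef_pos: [0.522, -0.1203, 0.0363]
tool_rot: [-0.022, 1.0, -0.0, -0.001]
ft_force: [-4.0, -1.3, 1.3]
grip_width: 0.0003
grasp_force: 2.0
```

Emit:
drive_tool:
  increments:
    - [[1.2,0.1,0],[0,0,0],0]
    - [[1.2,0,0],[0,0,0],0]
    - [[1.2,0.1,0],[0,0,0],0]
    - [[1.2,0,0],[0,0,0],0]
    - [[1.2,0.1,0],[0,0,0],0]
    - [[1.2,0,0],[0,0,0],0]
    - [[1.2,0.1,0],[0,0,0],0]
    - [[1.2,0.1,0],[0,0,0],0]

```text
clock: 16.63
eef_pos: [0.5324, -0.1198, 0.0365]
tool_rot: [-0.022, 1.0, -0.0, -0.0]
ft_force: [-4.1, -2.5, 0.7]
grip_width: -0.0004
grasp_force: 1.9
```

Emit:
drive_tool:
  increments:
    - [[1,0.1,0],[0,0,0],0]
    - [[1,0,0],[0,0,0],0]
    - [[1,0.1,0],[0,0,0],0]
    - [[1,0,0],[0,0,0],0]
    - [[1,0,0],[0,0,0],0]
    - [[1,0.1,0],[0,0,0],0]

```text
clock: 17.13
eef_pos: [0.5384, -0.1195, 0.0365]
tool_rot: [-0.022, 1.0, -0.0, -0.0]
ft_force: [-4.1, -2.7, 1.2]
grip_width: 0.0001
grasp_force: 2.0
```

Emit:
drive_tool:
  increments:
    - [[0.6,0,0],[0,0,0],0]
    - [[0.6,0,0],[0,0,0],0]
    - [[0.6,0.1,0],[0,0,0],0]
    - [[0.6,0,0],[0,0,0],0]
    - [[0.6,0,0],[0,0,0],0]

```text
clock: 17.55
eef_pos: [0.5413, -0.1193, 0.0365]
tool_rot: [-0.022, 1.0, -0.0, -0.0]
ft_force: [-3.2, -2.7, 1.4]
grip_width: 0.0
grasp_force: 2.0
```

Emit:
drive_tool:
  increments:
    - [[0.6,0,0],[0,0,0],0]
    - [[0.6,0,0],[0,0,0],0]
    - [[0.6,0.1,0],[0,0,0],0]
    - [[0.6,0,0],[0,0,0],0]
    - [[0.6,0,0],[0,0,0],0]

```text
clock: 17.97
eef_pos: [0.5443, -0.1192, 0.0365]
tool_rot: [-0.022, 1.0, 0.0, 0.0]
ft_force: [-3.3, -2.4, 1.1]
grip_width: -0.0
grasp_force: 2.0
```

Emit:
drive_tool:
  increments:
    - [[0.5,0,0],[0,0,0],0]
    - [[0.5,0,0],[0,0,0],0]
    - [[0.5,0.1,0],[0,0,0],0]
    - [[0.5,0,0],[0,0,0],0]

```text
clock: 18.3
eef_pos: [0.5463, -0.1191, 0.0365]
tool_rot: [-0.022, 1.0, 0.0, 0.0]
ft_force: [-3.3, -2.6, 1.1]
grip_width: 0.0
grasp_force: 1.9
```

Emit:
drive_tool:
  increments:
    - [[0.5,0,0],[0,0,0],0]
    - [[0.5,0,0],[0,0,0],0]
    - [[0.5,0.1,0],[0,0,0],0]
    - [[0.5,0,0],[0,0,0],0]

```text
clock: 18.63
eef_pos: [0.5483, -0.119, 0.0365]
tool_rot: [-0.022, 1.0, 0.0, -0.0]
ft_force: [-3.5, -2.3, 0.4]
grip_width: -0.0001
grasp_force: 1.9
```

Emit:
drive_tool:
  increments:
    - [[0.4,0,0],[0,0,0],0]
    - [[0.4,0,0],[0,0,0],0]
    - [[0.4,0.1,0],[0,0,0],0]

```text
clock: 18.88
eef_pos: [0.5495, -0.1189, 0.0365]
tool_rot: [-0.022, 1.0, -0.0, 0.0]
ft_force: [-4.2, -2.0, 0.8]
grip_width: -0.0001
grasp_force: 2.0
```

Emit:
drive_tool:
  increments:
    - [[0.4,0,0],[0,0,0],0]
    - [[0.4,0,0],[0,0,0],0]
    - [[0.4,0,0],[0,0,0],0]

```text
clock: 19.13
eef_pos: [0.5507, -0.1189, 0.0365]
tool_rot: [-0.022, 1.0, 0.0, 0.0]
ft_force: [-5.0, -1.5, 1.1]
grip_width: -0.0001
grasp_force: 1.9
```

Emit:
drive_tool:
  increments:
    - [[0.4,0,0],[0,0,0],0]
    - [[0.4,0,0],[0,0,0],0]
    - [[0.4,0.1,0],[0,0,0],0]

```text
clock: 19.38
eef_pos: [0.5519, -0.1188, 0.0365]
tool_rot: [-0.022, 1.0, -0.0, -0.0]
ft_force: [-4.4, -2.8, 2.3]
grip_width: 0.0001
grasp_force: 2.0
```

Emit:
drive_tool:
  increments:
    - [[0.4,0,0],[0,0,0],0]
    - [[0.4,0,0],[0,0,0],0]
    - [[0.4,0,0],[0,0,0],0]

```text
clock: 19.63
eef_pos: [0.5531, -0.1188, 0.0365]
tool_rot: [-0.022, 1.0, 0.0, 0.0]
ft_force: [-3.7, -1.6, 0.9]
grip_width: -0.0006
grasp_force: 1.9
```

Emit:
drive_tool:
  increments:
    - [[0.4,0,0],[0,0,0],0]
    - [[0.4,0,0],[0,0,0],0]
    - [[0.4,0.1,0],[0,0,0],0]

```text
clock: 19.88
eef_pos: [0.5543, -0.1187, 0.0365]
tool_rot: [-0.022, 1.0, -0.0, -0.0]
ft_force: [-3.8, -2.2, 0.7]
grip_width: 0.0001
grasp_force: 2.0
```

Emit:
drive_tool:
  increments:
    - [[0.4,0,0],[0,0,0],0]
    - [[0.4,0,0],[0,0,0],0]
    - [[0.4,0,0],[0,0,0],0]

```text
clock: 20.13
eef_pos: [0.5555, -0.1187, 0.0365]
tool_rot: [-0.022, 1.0, 0.0, 0.0]
ft_force: [-4.4, -2.0, 2.7]
grip_width: 0.0001
grasp_force: 1.9
```

Emit:
drive_tool:
  increments:
    - [[0.4,0,0],[0,0,0],0]
    - [[0.4,0,0],[0,0,0],0]
    - [[0.4,0.1,0],[0,0,0],0]

```text
clock: 20.38
eef_pos: [0.5567, -0.1186, 0.0365]
tool_rot: [-0.022, 1.0, -0.0, -0.0]
ft_force: [-4.4, -3.2, 1.9]
grip_width: 0.0001
grasp_force: 2.0
```

Emit:
drive_tool:
  increments:
    - [[0.4,0,0],[0,0,0],0]
    - [[0.4,0,0],[0,0,0],0]
    - [[0.4,0,0],[0,0,0],0]

```text
clock: 20.63
eef_pos: [0.5579, -0.1186, 0.0365]
tool_rot: [-0.022, 1.0, 0.0, 0.0]
ft_force: [-2.9, -1.4, 0.3]
grip_width: -0.0001
grasp_force: 2.0
```

Emit:
drive_tool:
  increments:
    - [[0.4,0,0],[0,0,0],0]
    - [[0.4,0,0],[0,0,0],0]
    - [[0.4,0.1,0],[0,0,0],0]

```text
clock: 20.88
eef_pos: [0.5591, -0.1185, 0.0365]
tool_rot: [-0.022, 1.0, -0.0, -0.0]
ft_force: [-4.3, -2.4, 1.4]
grip_width: 0.0001
grasp_force: 2.0
```

Emit:
drive_tool:
  increments:
    - [[0.4,0,0],[0,0,0],0]
    - [[0.4,0,0],[0,0,0],0]
    - [[0.4,0,0],[0,0,0],0]

```text
clock: 21.13
eef_pos: [0.5602, -0.1185, 0.0365]
tool_rot: [-0.022, 1.0, 0.0, -0.0]
ft_force: [-6.3, -2.3, 2.4]
grip_width: 0.0002
grasp_force: 2.5
```

Emit:
drive_tool:
  increments:
    - [[0.3,0,0],[0,0,0],0]
    - [[0,0,0],[0,0,0],0]

```text
clock: 21.3
eef_pos: [0.5602, -0.1185, 0.0364]
tool_rot: [-0.022, 1.0, 0.0, -0.0]
ft_force: [-4.8, -2.0, 2.0]
grip_width: 0.0002
grasp_force: 2.4
```

Emit:
drive_tool:
  increments:
    - [[0.4,0,0],[0,0,0],0]
    - [[0,0,0],[0,0,0],0]

```text
clock: 21.47
eef_pos: [0.5602, -0.1185, 0.0364]
tool_rot: [-0.022, 1.0, 0.0, -0.001]
ft_force: [-5.0, -2.5, 3.7]
grip_width: 0.0002
grasp_force: 2.9
```

Emit:
drive_tool:
  increments:
    - [[0.6,0,0],[0,0,0],0]
    - [[0.6,0,0],[0,0,0],0]

```text
clock: 21.63
eef_pos: [0.5602, -0.1185, 0.0364]
tool_rot: [-0.022, 1.0, -0.0, -0.002]
ft_force: [-10.4, -3.0, 5.8]
grip_width: 0.0
grasp_force: 4.8
```

The position stays at 0.5602 while the force rises to 10 N, so the nose is on the stop. I'll back off.

Emit:
drive_tool:
  increments:
    - [[-1,0,0],[0,0,0],0]
    - [[-3,0,0],[0,0,0],0]
    - [[-15,-0.6,0],[0,0,0],0]
    - [[-20,-1,10],[0,0,0],0]
    - [[-10,0,35],[0,0,0],0]
    - [[0,0,35],[0,0,0],0]
    - [[0,0,30],[0,0,0],0]
    - [[0,0,0],[0,0,0],0]

```text
clock: 22.3
eef_pos: [0.519, -0.1205, 0.154]
tool_rot: [-0.022, 1.0, -0.001, 0.008]
ft_force: [0.9, -0.3, 1.3]
grip_width: 0.0003
grasp_force: 0.0
```

Emit:
drive_tool:
  increments:
    - [[-38,0,10],[0,0,0],0]
    - [[-38,0,10],[0,0,0],0]
    - [[-38,0,10],[0,0,0],0]
    - [[-30,0,0],[0,0,0],0]
    - [[0,0,0],[0,0,0],0]
    - [[0,0,0],[0,0,0],0]

```text
clock: 22.8
eef_pos: [0.3694, -0.1197, 0.177]
tool_rot: [-0.022, 1.0, 0.0, 0.002]
ft_force: [0.6, 0.1, 0.5]
grip_width: -0.0002
grasp_force: 0.0
```

Run:
```python
from h import *
o=get_obs(); print(o["eef_pos"],o["ft_force"],o["clock"])
T=pickle.load(open("vf.pkl","rb"))
for n in("top","scene"):
    c=camera(n); save(c,n+"9"); a=cv2.imread(f"pics/{n}9.png").astype(int)
    # tail face / model check: predicted seated barrel with nose at tcp+.131
    for q in("barrel","short_barrel","post","dish","jar","driver"):
        for d in silhouettes(q,c)[:2]: print(n,q,round(d["conf"],2),d["bbox"],int(d["region"].sum()))
    print("tail,nose px",proj(c,[[.5715,-.1192,.04],[.691,-.114,.04],[.5715,-.1192,.0525]]).round(1).tolist())
# bright run along groove axis in the top view
c=camera("top");g=c["image"].max(2)
ts=np.arange(-.12,.1,.004); P=place(np.c_[ts,0*ts,0*ts],.5905,-.1184,.0435,.0525); u=proj(c,P).round().astype(int)
print([(round(1e3*t),int(g[v,w])) for t,(w,v) in zip(ts,u)])
```

```text
[ 0.36937084 -0.11973254  0.17700839] [0.5662611  0.07232461 0.47229587] 22.8
top barrel 0.9 [341.7, 178.2, 351.3, 222.7] 342
top barrel 0.89 [213.2, 150.9, 250.6, 187.5] 463
top short_barrel 0.55 [212.9, 212.2, 226.1, 242.2] 330
top post 0.44 [310.3, 179.3, 319.8, 193.9] 108
top dish 0.82 [373.8, 176.1, 394.7, 200.7] 440
top jar 0.52 [275.3, 133.4, 290.9, 153.1] 249
top driver 0.58 [141.0, 213.6, 161.5, 274.0] 359
tail,nose px [[347.5, 226.4], [345.5, 176.4], [348.1, 226.2]]
scene barrel 0.93 [354.7, 218.7, 381.7, 263.4] 503
scene barrel 0.9 [216.9, 229.6, 245.3, 264.0] 336
scene short_barrel 0.82 [326.5, 179.2, 352.4, 202.9] 308
scene post 0.84 [268.1, 243.0, 282.7, 268.3] 297
scene dish 0.97 [183.3, 277.3, 213.7, 301.4] 516
scene dish 0.46 [217.9, 227.9, 248.7, 263.8] 364
scene jar 0.64 [325.7, 259.9, 348.1, 293.5] 529
scene driver 0.86 [364.1, 153.2, 411.8, 183.0] 275
tail,nose px [[221.3, 233.2], [246.8, 269.1], [220.8, 228.9]]
[(-120, 55), (-116, 44), (-112, 37), (-108, 40), (-104, 38), (-100, 40), (-96, 37), (-92, 41), (-88, 36), (-84, 36), (-80, 40), (-76, 35), (-72, 41), (-68, 38), (-64, 37), (-60, 40), (-56, 39), (-52, 42), (-48, 38), (-44, 39), (-40, 39), (-36, 38), (-32, 41), (-28, 36), (-24, 35), (-20, 31), (-16, 32), (-12, 97), (-8, 132), (-4, 122), (0, 125), (4, 135), (8, 135), (12, 136), (16, 135), (20, 139), (24, 137), (28, 139), (32, 137), (36, 134), (40, 100), (44, 104), (48, 114), (52, 119), (56, 129), (60, 134), (64, 133), (68, 135), (72, 134), (76, 139), (80, 138), (84, 139), (88, 134), (92, 122), (96, 116)]
```

```bash
python3 -c "
from workcell import *
print(job_done())"
```

```text
the job is handed in; nothing more can be done
None
```

The longer barrel is lying in the V-groove with its nose against the end stop, the gripper is clear, and the job was handed in at about 23 s. The push peaked at about 10 N as the nose bore on the stop, and in the last camera check the other things showed where they started.

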